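# Bolt the beetle box and hold the hand lens in focus over the beetle

## Task

A beetle sits in the clear-topped observation box. First slide the bolt on the lid fully home into its keeper, leaving the lid shut, and only then take up the hand lens by its wooden handle and hold it level and still with the lens centred straight above the beetle, at the height of the red focus ring on the lamp stand's rod. Finish while still holding the lens there, clear of everything else, and leave the lamp stand and the other things on the bench undisturbed.

Things in the scene. Friction and masses are not known exactly. Their poses are not given: they have to be found in the camera images.
- case: insect observation box, fixed: white base and rim, clear walls, 190 mm (its x) by 260 mm (its y), 70 mm high. Origin: centre of its underside, on the bench. +x points to the lid's hinged far edge; +y to the keeper, the way the bolt closes. The flat grey-framed lid with a clear pane is flush with the rim; the bolt lies along its near edge.
- lid (a joint): hinge of the lid, rad: 0 = shut, grows as the near edge is lifted; it swings freely and starts shut. It must stay shut.
- bolt (a joint): travel of the bolt, m: 0 = fully drawn back, 0.030 = fully home in its keeper (a hard stop). It slides in the box's +y direction, stays where it is left, and takes about 2 to 3 N to move. It starts drawn back (0 to 0.008).
- bolt_knob (a point): middle of the bolt's black upright knob, a vertical cylinder 16 mm across, 96.5 to 118.5 mm above the bench (this point at 107.5 mm), on a 9 mm stem; it moves with the bolt. The steel guides at either end of its track (7 mm from the knob at the nearest) and the keeper reach 91 mm above the bench: keep above them. The point's y axis is the sliding direction.
- beetle: large dark brown stag beetle, 67 mm long with its jaws, 50 mm over its legs, resting on the sand in the box under the clear pane. It does not move and cannot be touched. Origin: middle of the beetle, on the sand, 15 mm above the bench; its x axis points to its head.
- loupe: hand lens lying flat on the bench: clear lens in a black rim, 84 mm across, 14 mm thick, with a straight wooden handle 18 mm wide, 14 mm thick, in the plane of the lens, from 56 to 156 mm from its centre along the loupe's -x; 70 to 120 g. Origin: centre of the lens's underside; z, square to the lens, points up.
- lens_centre (a point): centre of the lens, 7 mm above the loupe's origin, halfway through its thickness: the point that goes straight above the beetle and level with the focus ring.
- loupe_grip (a point): a good place to grip: middle of the wooden handle, 100 mm from the lens's centre along the loupe's -x, at half thickness. Fingers close across the loupe's y (18 mm).
- lamp_stand: clamp stand, fixed: grey base 100 mm (x) by 180 mm (y) by 12 mm, steel rod 12 mm in diameter and 460 mm tall over its middle, and a white lamp head on the robot's side, 0.36 to 0.44 m above the bench, reaching to 90 mm from the rod. Origin: middle of the base's underside.
- focus_mark (a point): middle of the red focus ring (30 mm across, 10 mm tall) on the rod of the lamp stand. Its height above the bench (0.155 to 0.190 m, set anew each time) is the height at which the lens's centre must be held.
- petri_dish: bystander: closed petri dish, 91 mm in diameter, 14.5 mm tall, loose on the bench. Origin: centre of its underside.
- tweezers: bystander: steel tweezers, 120 mm long (along x), 16 mm wide, 9 mm high, loose on the bench near the robot. Origin: centre of the underside.
- tip_rack: bystander: dark blue pipette tip rack, 80 mm (x) by 118 mm (y) by 60 mm tall, loose. Origin: centre of its underside.
- bottle: bystander: white wide-necked bottle, 72 mm in diameter, 125 mm tall, loose. Origin: centre of its underside.
Things that resemble listed ones, but are neither listed nor needed, are in the scene too. There is more than one size of the loupe; the job needs the smallest.

How it is judged:
On the way, in this order (a step that is already met when the one before it is completed fails the run):
1. the bolt is slid home in its keeper with the lid shut (value of joint bolt above 0.026 m and value of joint lid below 0.05 rad), for 0.2 s.
2. the hand lens is carried in the fingers, clear of the bench (height (world z) of lens_centre above 0.06 m and contact force between the fingers and loupe above 0.5 N), for 0.2 s.
At the end, for the whole second after the job is handed in: Bolt 26 mm or more along its 30 mm travel, lid shut. Fingers hold the lens by its handle, at rest, touching neither box nor stand, level within 0.12 rad, its centre within 12 mm of straight above the beetle's middle and within 8 mm of the red ring's height (all of step 1 and horizontal distance between lens_centre and beetle below 0.012 m and z of lens_centre in the frame of focus_mark between -0.008 and 0.008 m and angle between loupe's own z axis and vertical below 0.12 rad and contact force between the fingers and loupe above 0.5 N and x of the grasp point in the frame of loupe below -0.05 m and contact force between loupe and case below 0.1 N and contact force between loupe and lamp_stand below 0.1 N and linear speed of loupe below 0.02 m/s and angular speed of loupe below 0.2 rad/s); the arm keeps its last pose, push and grip.
It fails at once if the lid is lifted open (value of joint lid above 0.09 rad).
It fails at once if the hand lens is taken up before the bolt is home (height (world z) of lens_centre above 0.06 m and value of joint bolt below 0.024 m).
It fails at once if the lamp stand is struck (contact force between lamp_stand and anything else above 5 N).
It fails at once if a bystander is moved by more than 20 mm (distance of any of petri_dish, tweezers, tip_rack, bottle from where it was at the start of the episode above 0.02 m).
It also fails if it takes over 51 s, if anything falls off the work surface, if the arm or the gripper's body presses on something with over 40 N, if the wrist force passes 120 N, or if a joint passes its speed limit or range.

## Robot

A 6-joint arm with a two-finger parallel gripper is mounted at the origin on the work surface. World frame = base frame: x ahead of the robot, y to its left, z up, the work surface at z = 0. Lengths are in m, angles in rad, forces in N, time in s.
With the tool pointing down it reaches from about 0.425 to 0.925 m from the base axis. Payload 12.5 kg.
Tool frame: the origin (TCP) lies on the centre line of the jaws, within the pads' length; the fingertips stand ctrl.finger_overhang ahead of it and the grasp point (between the pads) lies 6 mm ahead of it (ctrl.finger_overhang is the distance from the TCP to the fingertips, in m); z points along the fingers, y is the line along which they close (so a half turn about z gives the same grasp; the last joint's range is limited). The gripper opens to 85 mm and grips with 20 to 120 N. Pads are 22 mm wide; open, the fingers measure 114 mm over their backs; the gripper's body (76 mm by 85 mm) begins 54 mm behind the grasp point. The pads swing forward as they close: fully open they stand 13 mm farther back than shut.
Start: joints at [1.003, 0.491, 1.559, -0, 1.092, -0.106], TCP at [0.278, 0.56, 0.256] pointing down, gripper open.
Joint ranges: [-3.1, 3.1], [-0.84, 2.19], [0.05, 2.79], [-1.13, 4.28], [0.06, 2.93], [-2.69, 2.69]. Speed limits (rad/s): [2.22, 2.22, 2.79, 3.14, 3.14, 3.14].

## Interface

Orientations are given as [roll, pitch, yaw] about the fixed x, y, z axes, in that order (R = Rz(yaw) Ry(pitch) Rx(roll)).
In Python, from station import state, cams, ctrl gives the robot as it stands.
- The arm moves only by the shell command python3 -m pendant 'ROWS' [FORCE]. ROWS is JSON, a list of rows, each an object of numbers: "wx", "wy", "wz": the turn, a rotation vector about the tool's x, y, z in degrees; "tx", "ty", "tz": the shift along the tool's x, y, z in m; "gripper": the opening in per cent of the stroke, from 0 (shut) to 100 (fully open). A call has exactly 8 rows; each row is the pose to reach, as a shift and turn from the pose commanded when the call began, along the tool's axes at that moment; what a row does not reach only later rows make up. A row lasts 1/12 s, in which the tool goes at most 41.7 mm and 7.16 degrees, less where a joint would pass 70% of its speed; a pose out of reach is approached as far as the arm can. A call with a gripper value outside its range is refused whole. The fingers move at their own pace and stop on an object; FORCE is the grip in N (left out, the last holds). Time passes only in rows, so rows that repeat a pose let the fingers close, or fill a call up. It gives the time, the measured TCP pose, the force, the opening and the grip force at its end, in the units of the state.
- state(): the state, without advancing time (a new reading comes with each control period).
- cams.snapshot(name): name is "side" or "top"; returns a dict with "img" (480x640x3 uint8, red, green, blue), "range_z" (480x640 float32, m along the optical axis (not along the pixel's ray), 0 where there is no reading), "mtx" (3x3 intrinsics, pixels), "rvec" (rotation vector, rad) and "tvec" (3), from world to camera coordinates, as OpenCV has them. Camera axes: x right, y down, z forward; pixel columns grow to the right and rows downward; lengths in m; the calibration is good to about 2 mm. A picture is of the moment at which its call begins.
- ctrl.sign_off(): hands the job in; it is judged then, once.
The state is a dict: "clock": time; "joints": joint angles; "qd": joint speeds; "effort": joint torques, N m; "tool_pos": TCP position; "ee_rot": TCP orientation; "force": force on the tool from outside, world axes, zero at the start; "torque": the same for the moment, N m; "width": opening from 0.0 (shut) to 1.0 (fully open); "grip_force": force on a finger pad.
Only numpy, scipy, OpenCV 4.12 (cv2) and the standard library are available. Lean on these libraries where they do the work, as an engineer would, in place of code of your own. Each camera call takes 0.05 s, during which the arm holds its last target. There are 200 camera calls.

## Working session

There is one attempt and no reset: what is moved stays moved. The work goes in short steps, Python scripts to look and compute and a shell command to move; the robot and the scene stay as the last step left them, time stands still between calls to the robot, and variables do not carry over. Pictures are saved under pics/ and viewed, at most 10 in all, crops included, and the job is handed in when it is done.

```bash
ls; mkdir -p pics; python3 - <<'E'
from station import state,cams,ctrl
import cv2,pickle
print(state(),ctrl.finger_overhang)
S={}
for n in("top","side"):
    s=cams.snapshot(n);S[n]=s;cv2.imwrite(f"pics/{n}0.png",s["img"][...,::-1]);print(n,s["mtx"],s["rvec"],s["tvec"])
pickle.dump(S,open("s0.pkl","wb"))
E
```

```text
pics
{'clock': 0.0, 'joints': array([ 1.00340311e+00,  4.91578466e-01,  1.55949186e+00,  1.57423713e-05,
        1.09173169e+00, -1.05617801e-01]), 'qd': array([-0.00239378, -0.00046471, -0.00087849, -0.00072589, -0.00159974,
        0.00062604]), 'effort': array([-7.71443192e-04, -6.18452597e+01, -2.61589193e+01, -1.84915220e-04,
        4.07802727e-03, -1.02675185e-05]), 'tool_pos': array([0.27832766, 0.55935687, 0.25570138]), 'ee_rot': array([-3.14039149e+00, -1.41377336e-04,  2.67980989e+00]), 'force': array([-0.73705234, -0.00952279, -0.80689548]), 'torque': array([-0.01560356, -0.04746211,  0.05705031]), 'grip_force': 0.0, 'width': 0.9992503804261733} 0.025
top [[538.76249994   0.         310.06068281]
 [  0.         538.76249994 244.25746314]
 [  0.           0.           1.        ]] [ 2.11485459 -2.13718376  0.19231197] [0.08363102 0.46859804 1.31036158]
side [[499.3024994    0.         317.17070019]
 [  0.         499.3024994  239.79683583]
 [  0.           0.           1.        ]] [ 2.13788596 -0.55973723  0.26962194] [-0.37462029  0.28170062  0.96168455]
```

View pics/top0.png

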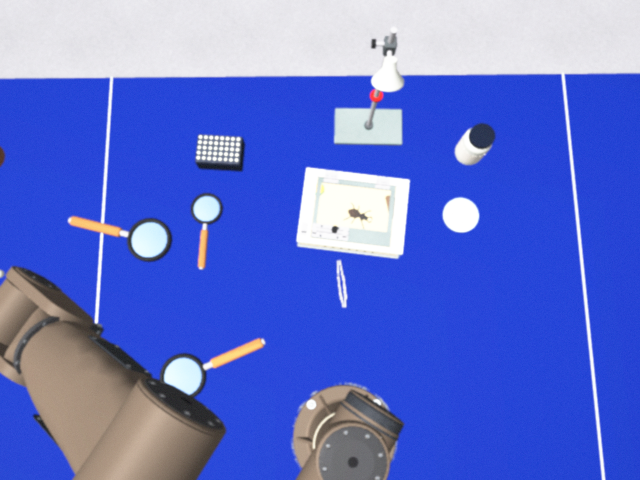

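View pics/side0.png

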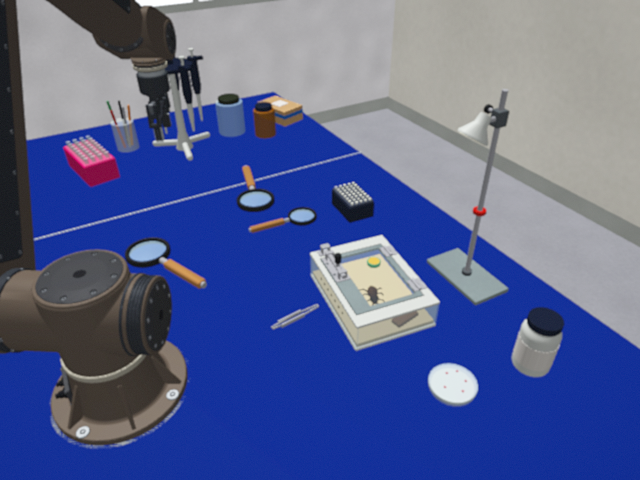

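The top view shows three lenses. The smallest has its rim at about (207,208) and its handle running to (202,268). The knob is near (334,229), the beetle near (358,214), the ring near (376,96), the tweezers at (342,284) and the tip rack at (219,150). In the side view the knob is near (338,258), the beetle near (373,294), the ring near (479,211) and the small lens near (302,216).

```bash
cat > h.py <<'E'
import numpy as np,cv2
def cam(s):
    R=cv2.Rodrigues(s["rvec"])[0]; return R,s["tvec"].reshape(3),s["mtx"]
def plane(s,uv,z):
    R,t,K=cam(s); d=R.T@np.linalg.inv(K)@np.array([uv[0],uv[1],1.]); o=-R.T@t
    return o+d*(z-o[2])/d[2]
def tri(a,ua,b,ub):
    P=[]
    for s in(a,b):
        R,t,K=cam(s);P.append(K@np.c_[R,t])
    X=cv2.triangulatePoints(P[0],P[1],np.array(ua,float).reshape(2,1),np.array(ub,float).reshape(2,1)).ravel();return X[:3]/X[3]
def proj(s,p):
    return cv2.projectPoints(np.array(p,float).reshape(-1,1,3),s["rvec"],s["tvec"],s["mtx"],None)[0].reshape(-1,2)
def blobs(m,x0,y0,x1,y1,mn=8):
    k=np.zeros(m.shape,np.uint8);k[y0:y1,x0:x1]=m[y0:y1,x0:x1]
    n,l,st,c=cv2.connectedComponentsWithStats(k)
    return [(st[i,4],c[i].round(1),st[i,:4],l==i) for i in range(1,n) if st[i,4]>=mn]
E
python3 - <<'E'
import pickle,cv2,numpy as np
from h import *
S=pickle.load(open("s0.pkl","rb"));T,D=S["top"],S["side"]
hs={n:cv2.cvtColor(S[n]["img"],cv2.COLOR_RGB2HSV) for n in S}
def red(h):return ((h[...,0]<6)|(h[...,0]>174))&(h[...,1]>180)&(h[...,2]>120)
def org(h):return (h[...,0]>5)&(h[...,0]<20)&(h[...,1]>120)&(h[...,2]>110)
def lens(h):return (h[...,0]>85)&(h[...,0]<112)&(h[...,1]>25)&(h[...,1]<140)&(h[...,2]>130)
def dark(h):return (h[...,2]<75)
W={"red":(red,(360,80,395,110),(465,200,495,225)),"handle":(org,(190,220,215,275),(245,212,290,235)),
"lens":(lens,(188,190,225,226),(284,205,320,226)),"knob":(dark,(328,222,342,238),(330,250,345,268)),"beetle":(dark,(344,204,372,224),(362,284,385,306))}
for k,(f,a,b) in W.items():
    for n,w in(("top",a),("side",b)):
        print(k,n,[(x[0],x[1].tolist(),x[2].tolist()) for x in blobs(f(hs[n]),*w)])
a=cv2.resize(T["img"][160:265,290:415],None,fx=4,fy=4,interpolation=2)
b=cv2.resize(D["img"][228:348,305:440],None,fx=4,fy=4,interpolation=2)[:,:]
cv2.imwrite("pics/c_top.png",a[...,::-1]);cv2.imwrite("pics/c_side.png",b[...,::-1])
E
```

```text
red top [(np.int32(43), [375.9, 97.2], [371, 92, 11, 10])]
red side [(np.int32(48), [478.9, 211.5], [474, 208, 12, 7])]
handle top [(np.int32(180), [202.8, 248.2], [199, 231, 8, 36])]
handle side [(np.int32(107), [266.5, 224.5], [251, 219, 33, 12])]
lens top [(np.int32(532), [206.7, 207.8], [193, 195, 27, 27])]
lens side [(np.int32(237), [301.6, 215.2], [290, 209, 24, 13])]
knob top [(np.int32(11), [334.2, 228.9], [333, 227, 3, 5])]
knob side [(np.int32(48), [337.6, 258.0], [335, 254, 6, 10])]
beetle top []
beetle side []
```

View pics/c_top.png

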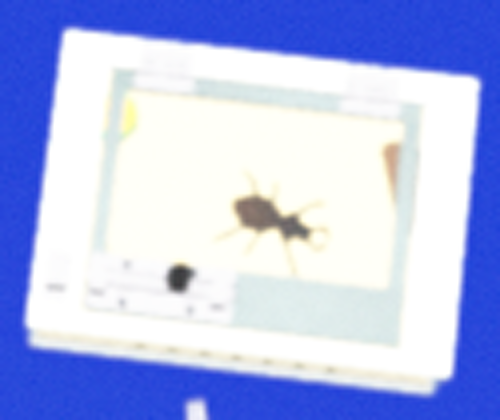

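View pics/c_side.png

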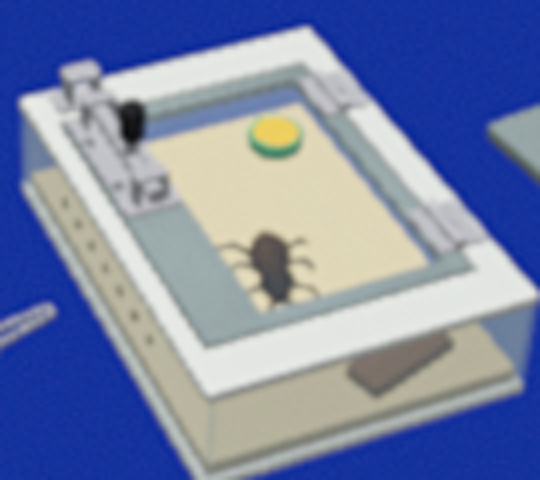

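The top crop shows the knob at crop (180,278), the beetle's rear at (234,212) and its jaws at about (326,238). The rim corners are at (65,30), (478,80), (450,380) and (28,328). In the side crop the knob is at (131,122), the beetle's rear at (263,233) and its head and jaws at about (277,305).

```bash
python3 - <<'E'
import pickle,cv2,numpy as np
from h import *
np.set_printoptions(precision=4,suppress=True)
S=pickle.load(open("s0.pkl","rb"));T,D=S["top"],S["side"]
fu=lambda c,o:(c[0]/4+o[0]-.375,c[1]/4+o[1]-.375)
ct=lambda x,y:fu((x,y),(290,160)); cs=lambda x,y:fu((x,y),(305,228))
C=[plane(T,ct(*p),.07) for p in((65,30),(478,80),(450,380),(28,328))]
for c in C:print("rim",c)
print("sides",[np.linalg.norm(C[i]-C[i-1]).round(4) for i in range(4)])
yv=(C[0]+C[3]-C[1]-C[2])[:2];xv=(C[0]+C[1]-C[2]-C[3])[:2]
print("y dir deg",np.degrees(np.arctan2(yv[1],yv[0])),"x dir",np.degrees(np.arctan2(xv[1],xv[0])),"centre",np.mean(C,0))
print("ring",tri(T,(375.9,97.2),D,(478.9,211.5)))
print("lens",tri(T,(206.7,207.8),D,(301.6,215.2)),plane(T,(206.7,207.8),.007),plane(D,(301.6,215.2),.007))
print("handle",tri(T,(202.8,248.2),D,(266.5,224.5)),plane(T,(202.8,248.2),.007),plane(D,(266.5,224.5),.007))
for n,s in(("top",T),("side",D)):print("lens diam px->",)
print("knob",tri(T,(334.2,228.9),D,(337.6,258.0)),plane(T,(334.2,228.9),.1125),plane(D,(337.6,258),.1075))
for z in(.015,.025):
  print("beetle z",z,"top rear/jaw",plane(T,ct(234,212),z),plane(T,ct(326,238),z),"side rear/head",plane(D,cs(263,233),z),plane(D,cs(277,305),z))
# sand-relative masks for the beetle: darker than the pane/sand
g=cv2.cvtColor(T["img"],cv2.COLOR_RGB2GRAY);h=cv2.cvtColor(D["img"],cv2.COLOR_RGB2GRAY)
for n,m,w,s in(("top",g<205,(343,202,374,228),T),("side",h<110,(358,284,386,306),D)):
  for b in blobs(m,*w):
    ys,xs=np.nonzero(b[3]);P=np.array([plane(s,(u,v),.02) for u,v in zip(xs,ys)])
    print(n,b[0],b[1],b[2],"world min/max",P.min(0),P.max(0), "rect",cv2.minAreaRect(P[:,:2].astype(np.float32)*1000))
# bystanders / loupe outer rim
hs=cv2.cvtColor(T["img"],cv2.COLOR_RGB2HSV)
nb=~((hs[...,0]>108)&(hs[...,0]<128)&(hs[...,1]>170)&(hs[...,2]>120))
for b in blobs(nb,185,120,520,310,60):
  print(b[0],b[1],b[2],plane(T,b[1],0))
ed=blobs(nb,185,185,228,225,60)[0];print("rim",ed[2],"world width",plane(T,(ed[2][0],208),.007)-plane(T,(ed[2][0]+ed[2][2],208),.007))
E
```

```text
rim [0.6626 0.0872 0.07  ]
rim [ 0.627  -0.1721  0.07  ]
rim [ 0.4362 -0.1466  0.07  ]
rim [0.4714 0.1117 0.07  ]
sides [np.float64(0.1928), np.float64(0.2617), np.float64(0.1925), np.float64(0.2607)]
y dir deg 82.2079127929268 x dir -7.447051454507396 centre [ 0.5493 -0.0299  0.07  ]
ring [ 0.7936 -0.0802  0.1881]
lens [0.5729 0.3477 0.0102] [0.5757 0.3477 0.007 ] [0.5726 0.3523 0.007 ]
handle [0.4663 0.355  0.0098] [0.4686 0.3551 0.007 ] [0.4658 0.3592 0.007 ]
lens diam px->
lens diam px->
knob [0.4938 0.0206 0.107 ] [0.4934 0.0206 0.1125] [0.4926 0.0202 0.1075]
beetle z 0.015 top rear/jaw [ 0.5568 -0.0208  0.015 ] [ 0.5389 -0.0798  0.015 ] side rear/head [ 0.5664 -0.0076  0.015 ] [ 0.5391 -0.0621  0.015 ]
beetle z 0.025 top rear/jaw [ 0.5544 -0.02    0.025 ] [ 0.5366 -0.0787  0.025 ] side rear/head [ 0.5596 -0.0168  0.025 ] [ 0.5326 -0.0707  0.025 ]
top 120 [356.9 214.1] [348 209  20  11] world min/max [ 0.5382 -0.0688  0.02  ] [ 0.5651 -0.0202  0.02  ] rect ((551.938232421875, -44.915382385253906), (51.92418670654297, 21.44171142578125), 73.6861343383789)
side 114 [372.7 294.2] [368 287  10  16] world min/max [ 0.5373 -0.0637  0.02  ] [ 0.5662 -0.015   0.02  ] rect ((550.5267944335938, -38.70903778076172), (50.657405853271484, 19.467403411865234), 61.00469970703125)
1756 [368.1 132.2] [333 120  70  26] [ 0.7825 -0.0808  0.    ]
1213 [473.9 144.4] [454 124  41  42] [ 0.7448 -0.3634  0.    ]
1635 [219.4 151.9] [195 134  50  37] [0.7312 0.3188 0.    ]
8835 [353.  212.6] [295 166 116  94] [ 0.5604 -0.0347  0.    ]
1208 [204.9 221.7] [191 193  32  77] [0.5401 0.3528 0.    ]
1101 [460.4 214.6] [442 197  38  36] [ 0.552  -0.3155  0.    ]
403 [341.1 283.8] [336 259  12  50] [0.3736 0.0004 0.    ]
rim [191 193  32  32] world width [0.0009 0.0836 0.    ]
```

```bash
cat > go.py <<'E'
# prints shift (tool axes, mm) and turn (rotvec deg, tool axes) from present pose to x y z yaw_deg (tool down)
import sys,numpy as np
from scipy.spatial.transform import Rotation as R
from station import state
s=state();x,y,z,yaw=map(float,sys.argv[1:5])
A=R.from_euler("xyz",s["ee_rot"]);B=R.from_euler("xyz",[np.pi,0,np.radians(yaw)])
print("t",s["clock"].round(2),"pos",s["tool_pos"].round(4),"yaw",np.degrees(s["ee_rot"]).round(2),"F",s["force"].round(1),"w",round(s["width"],3),"g",round(s["grip_force"],1))
print("shift mm",(A.inv().apply(np.array([x,y,z])-s["tool_pos"])*1000).round(1),"turn",(A.inv()*B).as_rotvec(degrees=True).round(2))
E
python3 go.py .488 -.019 .25 82.4
python3 - <<'E'
import pickle
from h import *
S=pickle.load(open("s0.pkl","rb"));T,D=S["top"],S["side"]
for z in(.18,.185,.19):print(z,plane(T,(375.9,97.2),z),plane(D,(478.9,211.5),z))
print(plane(T,(369,126.5),.012),plane(D,(467,271.5),.012))
E
```

```text
0.18 [ 0.79696998 -0.08100145  0.18      ] [ 0.80458745 -0.07147818  0.18      ]
0.185 [ 0.79457578 -0.08033212  0.185     ] [ 0.79827862 -0.07684629  0.185     ]
0.19 [ 0.79218159 -0.0796628   0.19      ] [ 0.7919698  -0.08221439  0.19      ]
[ 0.79373694 -0.08231672  0.012     ] [ 0.80071347 -0.07697712  0.012     ]Traceback (most recent call last):
  File "go.py", line 7, in <module>
    print("t",s["clock"].round(2),"pos",s["tool_pos"].round(4),"yaw",np.degrees(s["ee_rot"]).round(2),"F",s["force"].round(1),"w",round(s["width"],3),"g",round(s["grip_force"],1))
              ^^^^^^^^^^^^^^^^
AttributeError: 'float' object has no attribute 'round'
```

```bash
sed -i 's/s\["clock"\].round(2)/round(s["clock"],2)/' go.py; python3 go.py .488 -.019 .25 82.4
```

```text
t 0.1 pos [0.2783 0.5594 0.2558] yaw [-179.94   -0.    153.54] F [-0.4 -0.1 -0. ] w 1.0 g 0.0
shift mm [-445.4 -424.4    6.2] turn [-5.000e-02  3.000e-02  7.114e+01]
```

```bash
python3 -m pendant '[{"tx":-0.027,"ty":-0.026,"wz":5,"gripper":0},{"tx":-0.054,"ty":-0.052,"wz":10,"gripper":0},{"tx":-0.081,"ty":-0.078,"wz":15,"gripper":0},{"tx":-0.108,"ty":-0.104,"wz":20,"gripper":0},{"tx":-0.135,"ty":-0.130,"wz":25,"gripper":0},{"tx":-0.162,"ty":-0.156,"wz":30,"gripper":0},{"tx":-0.189,"ty":-0.182,"wz":35,"gripper":0},{"tx":-0.216,"ty":-0.208,"wz":40,"gripper":0}]' 40; python3 go.py .488 -.019 .25 82.4
```

```text
t 0.1 pos [0.2783 0.5594 0.2558] yaw [-179.94   -0.    153.54] F [-0.4 -0.1 -0. ] w 1.0 g 0.0
shift mm [-445.4 -424.4    6.2] turn [-5.000e-02  3.000e-02  7.114e+01]schema error: expected keys wx, wy, wz, tx, ty, tz, gripper
```

```bash
python3 -m pendant '[{"wx":0,"wy":0,"wz":5,"tx":-0.027,"ty":-0.026,"tz":0,"gripper":0},{"wx":0,"wy":0,"wz":10,"tx":-0.054,"ty":-0.052,"tz":0,"gripper":0},{"wx":0,"wy":0,"wz":15,"tx":-0.081,"ty":-0.078,"tz":0,"gripper":0},{"wx":0,"wy":0,"wz":20,"tx":-0.108,"ty":-0.104,"tz":0,"gripper":0},{"wx":0,"wy":0,"wz":25,"tx":-0.135,"ty":-0.130,"tz":0,"gripper":0},{"wx":0,"wy":0,"wz":30,"tx":-0.162,"ty":-0.156,"tz":0,"gripper":0},{"wx":0,"wy":0,"wz":35,"tx":-0.189,"ty":-0.182,"tz":0,"gripper":0},{"wx":0,"wy":0,"wz":40,"tx":-0.216,"ty":-0.208,"tz":0,"gripper":0}]' 40; python3 go.py .488 -.019 .25 82.4
```

```text
clock: 0.77
tool_pos: [0.3792, 0.2754, 0.2562]
ee_rot: [-3.141, 0.0, 1.978]
force: [1.6, 0.5, -0.2]
width: -0.005
grip_force: 0.0
t 0.77 pos [0.3792 0.2754 0.2562] yaw [-179.99    0.    113.31] F [ 1.6  0.5 -0.2] w -0.005 g 0.0
shift mm [-313.4  -16.6    6.2] turn [-1.000e-02  0.000e+00  3.091e+01]
```

```bash
python3 -m pendant '[{"wx":0,"wy":0,"wz":4,"tx":-0.039,"ty":-0.002,"tz":0,"gripper":0},{"wx":0,"wy":0,"wz":8,"tx":-0.078,"ty":-0.004,"tz":0,"gripper":0},{"wx":0,"wy":0,"wz":12,"tx":-0.117,"ty":-0.006,"tz":0,"gripper":0},{"wx":0,"wy":0,"wz":16,"tx":-0.157,"ty":-0.008,"tz":0,"gripper":0},{"wx":0,"wy":0,"wz":20,"tx":-0.196,"ty":-0.010,"tz":0.003,"gripper":0},{"wx":0,"wy":0,"wz":24,"tx":-0.235,"ty":-0.012,"tz":0.006,"gripper":0},{"wx":0,"wy":0,"wz":28,"tx":-0.275,"ty":-0.014,"tz":0.006,"gripper":0},{"wx":0,"wy":0,"wz":30.9,"tx":-0.313,"ty":-0.0165,"tz":0.006,"gripper":0}]' 40; python3 go.py .488 -.019 .125 82.4
```

```text
clock: 1.43
tool_pos: [0.4893, -0.0186, 0.2501]
ee_rot: [-3.141, -0.0, 1.438]
force: [1.2, 0.7, -0.6]
width: 0.001
grip_force: 0.0
t 1.43 pos [ 0.4893 -0.0186  0.2501] yaw [-1.7998e+02 -1.0000e-02  8.2410e+01] F [ 1.2  0.7 -0.6] w 0.001 g 0.0
shift mm [ -0.6  -1.2 125.1] turn [-0.02 -0.01  0.01]
```

```bash
python3 -m pendant '[{"wx":0,"wy":0,"wz":0,"tx":0,"ty":0,"tz":0.025,"gripper":0},{"wx":0,"wy":0,"wz":0,"tx":0,"ty":0,"tz":0.05,"gripper":0},{"wx":0,"wy":0,"wz":0,"tx":0,"ty":0,"tz":0.075,"gripper":0},{"wx":0,"wy":0,"wz":0,"tx":0,"ty":0,"tz":0.1,"gripper":0},{"wx":0,"wy":0,"wz":0,"tx":0,"ty":0,"tz":0.115,"gripper":0},{"wx":0,"wy":0,"wz":0,"tx":0,"ty":0,"tz":0.125,"gripper":0},{"wx":0,"wy":0,"wz":0,"tx":0,"ty":0,"tz":0.125,"gripper":0},{"wx":0,"wy":0,"wz":0,"tx":0,"ty":0,"tz":0.125,"gripper":0}]'; python3 go.py .4935 .0206 .125 82.4
python3 - <<'E'
from station import cams
import cv2,numpy as np
t=cams.snapshot("top")["img"][160:265,290:415];d=cams.snapshot("side")["img"][228:333,305:430]
cv2.imwrite("pics/pre.png",cv2.resize(np.hstack([t,d]),None,fx=3,fy=3,interpolation=2)[...,::-1])
E
```

```text
clock: 2.1
tool_pos: [0.4889, -0.0164, 0.125]
ee_rot: [-3.14, -0.0, 1.442]
force: [0.7, -0.3, -0.5]
width: -0.004
grip_force: 0.0
t 2.1 pos [ 0.4889 -0.0164  0.125 ] yaw [-1.7993e+02 -1.0000e-02  8.2640e+01] F [ 0.7 -0.3 -0.5] w -0.004 g 0.0
shift mm [37.3 -0.2  0. ] turn [-0.07 -0.01  0.24]
```

View pics/pre.png

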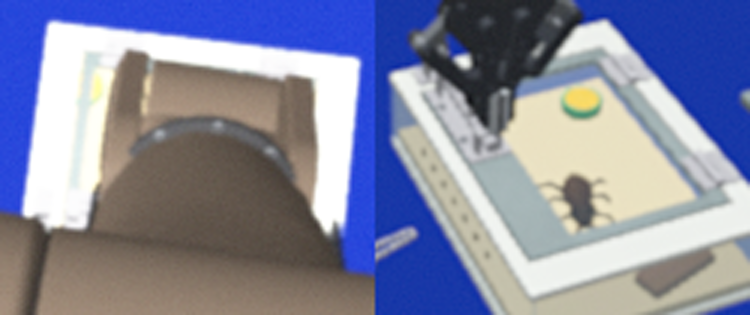

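The side half shows the closed fingertips at about (495,115), just on the −y side of the knob and above the bolt, and the lid is shut.

```bash
python3 -m pendant '[{"wx":0,"wy":0,"wz":0,"tx":0.006,"ty":0,"tz":0,"gripper":0},{"wx":0,"wy":0,"wz":0,"tx":0.012,"ty":0,"tz":0,"gripper":0},{"wx":0,"wy":0,"wz":0,"tx":0.016,"ty":0,"tz":0,"gripper":0},{"wx":0,"wy":0,"wz":0,"tx":0.020,"ty":0,"tz":0,"gripper":0},{"wx":0,"wy":0,"wz":0,"tx":0.024,"ty":0,"tz":0,"gripper":0},{"wx":0,"wy":0,"wz":0,"tx":0.028,"ty":0,"tz":0,"gripper":0},{"wx":0,"wy":0,"wz":0,"tx":0.032,"ty":0,"tz":0,"gripper":0},{"wx":0,"wy":0,"wz":0,"tx":0.034,"ty":0,"tz":0,"gripper":0}]'; python3 go.py .4935 .0206 .125 82.4
```

```text
clock: 2.87
tool_pos: [0.4935, 0.0178, 0.1253]
ee_rot: [3.141, -0.0, 1.443]
force: [0.4, -2.8, 2.1]
width: -0.002
grip_force: 1.0
t 2.87 pos [0.4935 0.0178 0.1253] yaw [179.99  -0.    82.66] F [ 0.4 -2.8  2.1] w -0.002 g 1.0
shift mm [ 2.8 -0.4  0.3] turn [ 0.01 -0.    0.26]
```

```bash
python3 -m pendant '[{"wx":0,"wy":0,"wz":0,"tx":0.001,"ty":0,"tz":0,"gripper":0},{"wx":0,"wy":0,"wz":0,"tx":0.002,"ty":0,"tz":0,"gripper":0},{"wx":0,"wy":0,"wz":0,"tx":0.003,"ty":0,"tz":0,"gripper":0},{"wx":0,"wy":0,"wz":0,"tx":0.004,"ty":0,"tz":0,"gripper":0},{"wx":0,"wy":0,"wz":0,"tx":0.005,"ty":0,"tz":0,"gripper":0},{"wx":0,"wy":0,"wz":0,"tx":0.006,"ty":0,"tz":0,"gripper":0},{"wx":0,"wy":0,"wz":0,"tx":0.007,"ty":0,"tz":0,"gripper":0},{"wx":0,"wy":0,"wz":0,"tx":0.007,"ty":0,"tz":0,"gripper":0}]'
python3 -m pendant '[{"wx":0,"wy":0,"wz":0,"tx":0.0005,"ty":0,"tz":0,"gripper":0},{"wx":0,"wy":0,"wz":0,"tx":0.001,"ty":0,"tz":0,"gripper":0},{"wx":0,"wy":0,"wz":0,"tx":0.0015,"ty":0,"tz":0,"gripper":0},{"wx":0,"wy":0,"wz":0,"tx":0.002,"ty":0,"tz":0,"gripper":0},{"wx":0,"wy":0,"wz":0,"tx":0.002,"ty":0,"tz":0,"gripper":0},{"wx":0,"wy":0,"wz":0,"tx":0.002,"ty":0,"tz":0,"gripper":0},{"wx":0,"wy":0,"wz":0,"tx":0.002,"ty":0,"tz":0,"gripper":0},{"wx":0,"wy":0,"wz":0,"tx":0.002,"ty":0,"tz":0,"gripper":0}]'
```

```text
clock: 3.53
tool_pos: [0.4943, 0.0244, 0.1253]
ee_rot: [3.142, -0.0, 1.442]
force: [0.4, -1.2, -0.2]
width: -0.002
grip_force: 0.5
clock: 4.2
tool_pos: [0.4945, 0.0263, 0.1253]
ee_rot: [-3.141, -0.0, 1.442]
force: [0.5, -1.4, -0.3]
width: -0.001
grip_force: 0.4
```

```bash
python3 -m pendant '[{"wx":0,"wy":0,"wz":0,"tx":0.0005,"ty":0,"tz":0,"gripper":0},{"wx":0,"wy":0,"wz":0,"tx":0.001,"ty":0,"tz":0,"gripper":0},{"wx":0,"wy":0,"wz":0,"tx":0.0015,"ty":0,"tz":0,"gripper":0},{"wx":0,"wy":0,"wz":0,"tx":0.002,"ty":0,"tz":0,"gripper":0},{"wx":0,"wy":0,"wz":0,"tx":0.002,"ty":0,"tz":0,"gripper":0},{"wx":0,"wy":0,"wz":0,"tx":0.002,"ty":0,"tz":0,"gripper":0},{"wx":0,"wy":0,"wz":0,"tx":0.002,"ty":0,"tz":0,"gripper":0},{"wx":0,"wy":0,"wz":0,"tx":0.002,"ty":0,"tz":0,"gripper":0}]'
python3 -m pendant '[{"wx":0,"wy":0,"wz":0,"tx":0.0005,"ty":0,"tz":0,"gripper":0},{"wx":0,"wy":0,"wz":0,"tx":0.001,"ty":0,"tz":0,"gripper":0},{"wx":0,"wy":0,"wz":0,"tx":0.0015,"ty":0,"tz":0,"gripper":0},{"wx":0,"wy":0,"wz":0,"tx":0.002,"ty":0,"tz":0,"gripper":0},{"wx":0,"wy":0,"wz":0,"tx":0.002,"ty":0,"tz":0,"gripper":0},{"wx":0,"wy":0,"wz":0,"tx":0.002,"ty":0,"tz":0,"gripper":0},{"wx":0,"wy":0,"wz":0,"tx":0.002,"ty":0,"tz":0,"gripper":0},{"wx":0,"wy":0,"wz":0,"tx":0.002,"ty":0,"tz":0,"gripper":0}]'
```

```text
clock: 4.87
tool_pos: [0.4948, 0.0283, 0.1253]
ee_rot: [-3.142, -0.0, 1.442]
force: [-0.1, -0.7, -0.0]
width: -0.003
grip_force: 0.5
clock: 5.53
tool_pos: [0.4949, 0.0291, 0.1253]
ee_rot: [-3.141, 0.001, 1.443]
force: [-2.2, -14.5, 0.6]
width: 0.002
grip_force: 7.0
```

The bolt has reached its hard stop, with 14.5 N at the tool. Next I back off, rise and check it.

```bash
python3 -m pendant '[{"wx":0,"wy":0,"wz":0,"tx":-0.008,"ty":0,"tz":0,"gripper":0},{"wx":0,"wy":0,"wz":0,"tx":-0.02,"ty":0,"tz":0,"gripper":0},{"wx":0,"wy":0,"wz":0,"tx":-0.02,"ty":0,"tz":-0.02,"gripper":0},{"wx":0,"wy":0,"wz":0,"tx":-0.02,"ty":0,"tz":-0.045,"gripper":0},{"wx":0,"wy":0,"wz":0,"tx":-0.02,"ty":0,"tz":-0.07,"gripper":0},{"wx":0,"wy":0,"wz":0,"tx":-0.02,"ty":0,"tz":-0.095,"gripper":0},{"wx":0,"wy":0,"wz":0,"tx":-0.02,"ty":0,"tz":-0.115,"gripper":0},{"wx":0,"wy":0,"wz":0,"tx":-0.02,"ty":0,"tz":-0.12,"gripper":0}]'; python3 go.py .4745 .356 .22 176
```

```text
clock: 6.2
tool_pos: [0.4932, 0.0098, 0.2482]
ee_rot: [3.137, -0.0, 1.442]
force: [-0.1, -0.2, 1.7]
width: -0.001
grip_force: 0.0
t 6.2 pos [0.4932 0.0098 0.2482] yaw [ 1.7975e+02 -2.0000e-02  8.2630e+01] F [-0.1 -0.2  1.7] w -0.001 g 0.0
shift mm [340.9 -63.1  28.1] turn [  0.21   0.19 -93.37]
```

```bash
python3 -m pendant '[{"wx":0,"wy":0,"wz":-6,"tx":0.025,"ty":-0.004,"tz":0,"gripper":0},{"wx":0,"wy":0,"wz":-12,"tx":0.05,"ty":-0.009,"tz":0,"gripper":0},{"wx":0,"wy":0,"wz":-18,"tx":0.075,"ty":-0.014,"tz":0,"gripper":0},{"wx":0,"wy":0,"wz":-24,"tx":0.1,"ty":-0.019,"tz":0,"gripper":10},{"wx":0,"wy":0,"wz":-30,"tx":0.125,"ty":-0.023,"tz":0,"gripper":20},{"wx":0,"wy":0,"wz":-36,"tx":0.15,"ty":-0.028,"tz":0,"gripper":30},{"wx":0,"wy":0,"wz":-42,"tx":0.175,"ty":-0.032,"tz":0,"gripper":40},{"wx":0,"wy":0,"wz":-48,"tx":0.2,"ty":-0.037,"tz":0,"gripper":50}]'; python3 go.py .4745 .356 .22 176
```

```text
clock: 6.87
tool_pos: [0.4811, 0.2142, 0.2444]
ee_rot: [-3.141, -0.001, 2.285]
force: [-0.1, -0.1, 0.3]
width: 0.496
grip_force: 0.0
t 6.87 pos [0.4811 0.2142 0.2444] yaw [-1.7996e+02 -4.0000e-02  1.3093e+02] F [-0.1 -0.1  0.3] w 0.496 g 0.0
shift mm [111.4  87.9  24.4] turn [-3.000e-02 -5.000e-02 -4.507e+01]
```

```bash
python3 -m pendant '[{"wx":0,"wy":0,"wz":-6,"tx":0.016,"ty":0.012,"tz":0,"gripper":50},{"wx":0,"wy":0,"wz":-12,"tx":0.032,"ty":0.025,"tz":0.004,"gripper":50},{"wx":0,"wy":0,"wz":-18,"tx":0.048,"ty":0.037,"tz":0.008,"gripper":50},{"wx":0,"wy":0,"wz":-24,"tx":0.064,"ty":0.05,"tz":0.012,"gripper":50},{"wx":0,"wy":0,"wz":-30,"tx":0.08,"ty":0.063,"tz":0.016,"gripper":50},{"wx":0,"wy":0,"wz":-36,"tx":0.095,"ty":0.075,"tz":0.02,"gripper":50},{"wx":0,"wy":0,"wz":-41,"tx":0.105,"ty":0.083,"tz":0.024,"gripper":50},{"wx":0,"wy":0,"wz":-45,"tx":0.1115,"ty":0.088,"tz":0.024,"gripper":50}]'; python3 go.py .4745 .356 .1 176
python3 - <<'E'
from station import cams
import cv2,numpy as np,pickle
S={n:cams.snapshot(n) for n in("top","side")};pickle.dump(S,open("s1.pkl","wb"))
t=S["top"]["img"][160:265,290:415];d=S["side"]["img"][228:333,305:430];e=S["side"]["img"][130:260,200:355]
a=cv2.resize(np.hstack([t,d]),None,fx=3,fy=3,interpolation=2)
e=cv2.resize(e[20:],(0,0),fx=2.5,fy=2.5,interpolation=2);q=np.zeros((600,750,3),np.uint8);q[:315]=a;q[320:595,:e.shape[1]]=e[:275]
cv2.imwrite("pics/b.png",q[...,::-1])
E
```

```text
clock: 7.53
tool_pos: [0.4751, 0.3561, 0.2194]
ee_rot: [-3.141, -0.002, 3.071]
force: [-0.4, -0.0, 0.4]
width: 0.501
grip_force: 0.0
t 7.53 pos [0.4751 0.3561 0.2194] yaw [-1.7995e+02 -1.2000e-01  1.7596e+02] F [-0.4 -0.   0.4] w 0.501 g 0.0
shift mm [  0.4  -0.  119.4] turn [-0.05 -0.12 -0.04]
```

View pics/b.png

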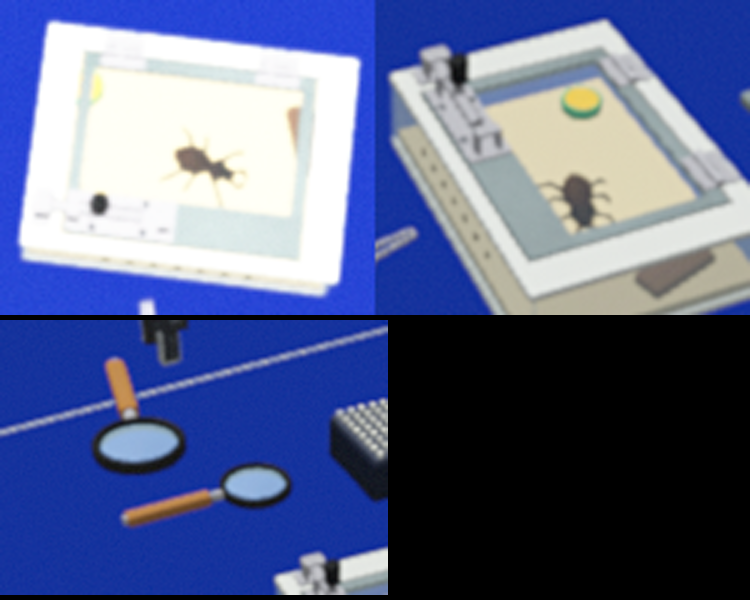

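The bolt is home: in the top half the knob is now at (99,204), against the keeper. The lid is shut. The lower crop shows the small lens undisturbed, with its handle from (128,517) to (212,496), so I go down to it.

```bash
python3 -m pendant '[{"wx":0,"wy":0,"wz":0,"tx":0,"ty":0,"tz":0.03,"gripper":50},{"wx":0,"wy":0,"wz":0,"tx":0,"ty":0,"tz":0.06,"gripper":50},{"wx":0,"wy":0,"wz":0,"tx":0,"ty":0,"tz":0.09,"gripper":50},{"wx":0,"wy":0,"wz":0,"tx":0,"ty":0,"tz":0.115,"gripper":50},{"wx":0,"wy":0,"wz":0,"tx":0,"ty":0,"tz":0.135,"gripper":50},{"wx":0,"wy":0,"wz":0,"tx":0,"ty":0,"tz":0.15,"gripper":50},{"wx":0,"wy":0,"wz":0,"tx":0,"ty":0,"tz":0.15,"gripper":50},{"wx":0,"wy":0,"wz":0,"tx":0,"ty":0,"tz":0.15,"gripper":50}]'; python3 go.py .4745 .356 .028 176
python3 - <<'E'
from station import cams
import cv2,numpy as np
d=cams.snapshot("side")["img"][150:260,220:340]
cv2.imwrite("pics/g.png",cv2.resize(d,None,fx=5,fy=5,interpolation=2)[...,::-1])
E
```

```text
clock: 8.3
tool_pos: [0.4756, 0.3545, 0.0709]
ee_rot: [-3.141, -0.001, 3.063]
force: [0.4, -1.0, 0.5]
width: 0.503
grip_force: 0.0
t 8.3 pos [0.4756 0.3545 0.0709] yaw [-1.7995e+02 -8.0000e-02  1.7550e+02] F [ 0.4 -1.   0.5] w 0.503 g 0.0
shift mm [ 1.1  1.4 42.9] turn [-0.05 -0.08 -0.5 ]
```

View pics/g.png

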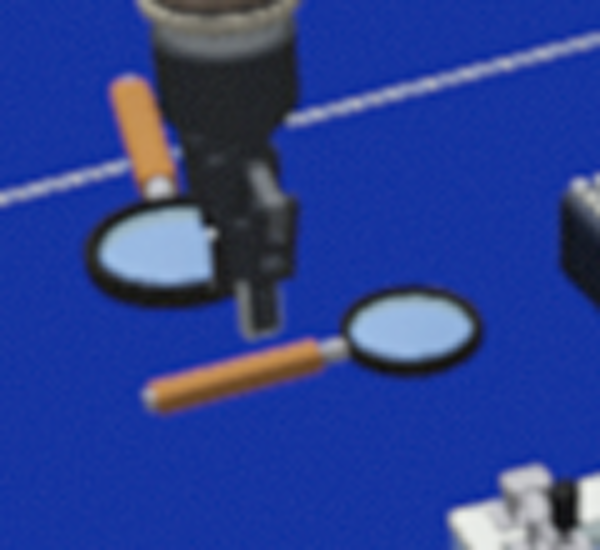

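The fingertips at (260,330) hang over the middle of the handle, which is at about (240,375), and clear of the larger lens. I go down and close.

```bash
python3 -m pendant '[{"wx":0,"wy":0,"wz":0,"tx":0.001,"ty":0.001,"tz":0.012,"gripper":50},{"wx":0,"wy":0,"wz":0,"tx":0.001,"ty":0.001,"tz":0.024,"gripper":50},{"wx":0,"wy":0,"wz":0,"tx":0.001,"ty":0.001,"tz":0.034,"gripper":50},{"wx":0,"wy":0,"wz":0,"tx":0.001,"ty":0.001,"tz":0.041,"gripper":50},{"wx":0,"wy":0,"wz":0,"tx":0.001,"ty":0.001,"tz":0.043,"gripper":50},{"wx":0,"wy":0,"wz":0,"tx":0.001,"ty":0.001,"tz":0.043,"gripper":35},{"wx":0,"wy":0,"wz":0,"tx":0.001,"ty":0.001,"tz":0.043,"gripper":0},{"wx":0,"wy":0,"wz":0,"tx":0.001,"ty":0.001,"tz":0.043,"gripper":0}]' 50
python3 -m pendant '[{"wx":0,"wy":0,"wz":0,"tx":0,"ty":0,"tz":0,"gripper":0},{"wx":0,"wy":0,"wz":0,"tx":0,"ty":0,"tz":0,"gripper":0},{"wx":0,"wy":0,"wz":0,"tx":0,"ty":0,"tz":0,"gripper":0},{"wx":0,"wy":0,"wz":0,"tx":0,"ty":0,"tz":0,"gripper":0},{"wx":0,"wy":0,"wz":0,"tx":0,"ty":0,"tz":0,"gripper":0},{"wx":0,"wy":0,"wz":0,"tx":0,"ty":0,"tz":0,"gripper":0},{"wx":0,"wy":0,"wz":0,"tx":0,"ty":0,"tz":0,"gripper":0},{"wx":0,"wy":0,"wz":0,"tx":0,"ty":0,"tz":0,"gripper":0}]' 60; python3 go.py .4745 .356 .25 176
```

```text
clock: 9.02
tool_pos: [0.4749, 0.3566, 0.0288]
ee_rot: [3.141, 0.001, 3.065]
force: [0.2, -0.2, -0.6]
width: 0.194
grip_force: 49.7
clock: 9.68
tool_pos: [0.4748, 0.3565, 0.0286]
ee_rot: [3.141, 0.0, 3.065]
force: [-0.6, -0.0, 5.6]
width: 0.19
grip_force: 64.0
t 9.68 pos [0.4748 0.3565 0.0286] yaw [1.7998e+02 2.0000e-02 1.7564e+02] F [-0.6 -0.   5.6] w 0.19 g 64.0
shift mm [ 1.000e-01 -5.000e-01 -2.214e+02] turn [ 0.02  0.02 -0.36]
```

```bash
python3 -m pendant '[{"wx":0,"wy":0,"wz":0,"tx":0,"ty":0,"tz":-0.01,"gripper":0},{"wx":0,"wy":0,"wz":0,"tx":0,"ty":0,"tz":-0.03,"gripper":0},{"wx":0,"wy":0,"wz":0,"tx":0,"ty":0,"tz":-0.055,"gripper":0},{"wx":0,"wy":0,"wz":0,"tx":0,"ty":0,"tz":-0.085,"gripper":0},{"wx":0,"wy":0,"wz":0,"tx":0,"ty":0,"tz":-0.115,"gripper":0},{"wx":0,"wy":0,"wz":0,"tx":0,"ty":0,"tz":-0.145,"gripper":0},{"wx":0,"wy":0,"wz":0,"tx":0,"ty":0,"tz":-0.17,"gripper":0},{"wx":0,"wy":0,"wz":0,"tx":0,"ty":0,"tz":-0.18,"gripper":0}]'
python3 - <<'E'
from station import cams
import cv2,numpy as np,pickle
S={n:cams.snapshot(n) for n in("top","side")};pickle.dump(S,open("s2.pkl","wb"))
t=S["top"]["img"][130:290,150:290];d=S["side"]["img"][60:240,220:380]
q=np.zeros((540,780,3),np.uint8);a=cv2.resize(t,None,fx=2.5,fy=2.5);b=cv2.resize(d,None,fx=2.5,fy=2.5);q[:a.shape[0],:a.shape[1]]=a;q[:b.shape[0],360:360+b.shape[1]]=b
cv2.imwrite("pics/l.png",q[...,::-1])
E
python3 go.py .4745 .356 .25 176
```

```text
clock: 10.35
tool_pos: [0.4752, 0.3568, 0.2122]
ee_rot: [3.139, 0.004, 3.066]
force: [0.9, -0.1, -1.0]
width: 0.184
grip_force: 63.3
t 10.45 pos [0.4749 0.3566 0.21  ] yaw [1.7990e+02 1.5000e-01 1.7564e+02] F [ 0.8  0.2 -1.4] w 0.19 g 63.3
shift mm [  0.3  -0.6 -40. ] turn [ 0.1   0.15 -0.36]
```

View pics/l.png

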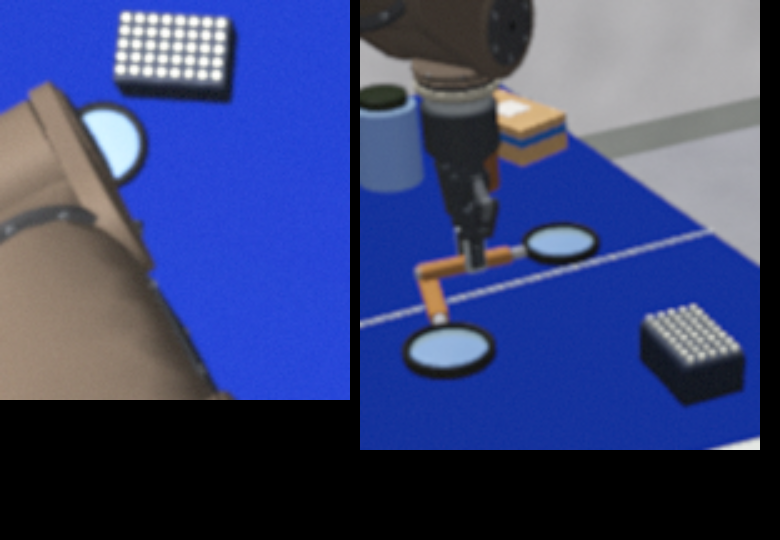

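The lens is held level: in the right half the handle is in the jaws at (475,258) and the lens at (560,242). The tip rack has not moved. I now carry it to the box.

```bash
python3 go.py .4764 .0216 .207 135; python3 -m pendant '[{"wx":0,"wy":0,"wz":2,"tx":-0.001,"ty":0.01,"tz":0,"gripper":0},{"wx":0,"wy":0,"wz":4.5,"tx":-0.003,"ty":0.03,"tz":0,"gripper":0},{"wx":0,"wy":0,"wz":7,"tx":-0.004,"ty":0.055,"tz":0,"gripper":0},{"wx":0,"wy":0,"wz":10,"tx":-0.006,"ty":0.08,"tz":0,"gripper":0},{"wx":0,"wy":0,"wz":13,"tx":-0.008,"ty":0.105,"tz":0,"gripper":0},{"wx":0,"wy":0,"wz":16,"tx":-0.01,"ty":0.13,"tz":0,"gripper":0},{"wx":0,"wy":0,"wz":19,"tx":-0.012,"ty":0.155,"tz":0,"gripper":0},{"wx":0,"wy":0,"wz":22,"tx":-0.014,"ty":0.18,"tz":0,"gripper":0}]'; python3 go.py .4764 .0216 .207 135
```

```text
t 10.45 pos [0.4749 0.3566 0.21  ] yaw [1.7990e+02 1.5000e-01 1.7564e+02] F [ 0.8  0.2 -1.4] w 0.19 g 63.3
shift mm [ -26.9 -333.9    2.5] turn [ 0.15  0.1  40.64]
clock: 11.12
tool_pos: [0.5019, 0.5357, 0.2055]
ee_rot: [-3.138, -0.001, 2.679]
force: [0.1, 0.3, -1.9]
width: 0.189
grip_force: 63.3
t 11.12 pos [0.5019 0.5357 0.2055] yaw [-1.7982e+02 -8.0000e-02  1.5349e+02] F [ 0.1  0.3 -1.9] w 0.189 g 63.3
shift mm [-2.066e+02 -4.714e+02 -2.000e-01] turn [-0.19 -0.04 18.49]
```

I typed that move before the computed signs came back, and it went the wrong way in y. It was harmless: the force reading is normal and the lens is still held. I now bring it back.

```bash
python3 -m pendant '[{"wx":0,"wy":0,"wz":0.5,"tx":-0.005,"ty":-0.011,"tz":0,"gripper":0},{"wx":0,"wy":0,"wz":1.5,"tx":-0.016,"ty":-0.037,"tz":0,"gripper":0},{"wx":0,"wy":0,"wz":2.5,"tx":-0.028,"ty":-0.064,"tz":0,"gripper":0},{"wx":0,"wy":0,"wz":3.5,"tx":-0.041,"ty":-0.093,"tz":0,"gripper":0},{"wx":0,"wy":0,"wz":5,"tx":-0.054,"ty":-0.123,"tz":0,"gripper":0},{"wx":0,"wy":0,"wz":6,"tx":-0.067,"ty":-0.153,"tz":0,"gripper":0},{"wx":0,"wy":0,"wz":7,"tx":-0.08,"ty":-0.183,"tz":0,"gripper":0},{"wx":0,"wy":0,"wz":8,"tx":-0.093,"ty":-0.213,"tz":0,"gripper":0}]'; python3 go.py .4764 .0216 .207 135
```

```text
clock: 11.78
tool_pos: [0.4901, 0.3009, 0.2062]
ee_rot: [-3.139, -0.002, 2.541]
force: [1.6, -0.2, -0.5]
width: 0.192
grip_force: 63.2
t 11.78 pos [0.4901 0.3009 0.2062] yaw [-1.7985e+02 -9.0000e-02  1.4560e+02] F [ 1.6 -0.2 -0.5] w 0.192 g 63.2
shift mm [-146.5 -238.2   -0.4] turn [-0.16 -0.08 10.6 ]
```

```bash
python3 -m pendant '[{"wx":0,"wy":0,"wz":1,"tx":-0.017,"ty":-0.027,"tz":0,"gripper":0},{"wx":0,"wy":0,"wz":2.5,"tx":-0.035,"ty":-0.056,"tz":0,"gripper":0},{"wx":0,"wy":0,"wz":4,"tx":-0.054,"ty":-0.087,"tz":0,"gripper":0},{"wx":0,"wy":0,"wz":5.5,"tx":-0.073,"ty":-0.118,"tz":0,"gripper":0},{"wx":0,"wy":0,"wz":7,"tx":-0.092,"ty":-0.149,"tz":0,"gripper":0},{"wx":0,"wy":0,"wz":8.5,"tx":-0.111,"ty":-0.18,"tz":0,"gripper":0},{"wx":0,"wy":0,"wz":9.5,"tx":-0.127,"ty":-0.206,"tz":0,"gripper":0},{"wx":0,"wy":0,"wz":10.5,"tx":-0.138,"ty":-0.224,"tz":0,"gripper":0}]'; python3 go.py .4764 .0216 .207 135
```

```text
clock: 12.45
tool_pos: [0.4775, 0.0376, 0.2066]
ee_rot: [-3.14, -0.002, 2.356]
force: [0.6, 0.3, -0.4]
width: 0.192
grip_force: 63.3
t 12.45 pos [0.4775 0.0376 0.2066] yaw [-1.7988e+02 -1.2000e-01  1.3501e+02] F [ 0.6  0.3 -0.4] w 0.192 g 63.3
shift mm [-10.5 -12.1  -0.4] turn [-0.12 -0.12  0.01]
```

```bash
python3 -m pendant '[{"wx":0,"wy":0,"wz":0,"tx":-0.004,"ty":-0.006,"tz":0,"gripper":0},{"wx":0,"wy":0,"wz":0,"tx":-0.008,"ty":-0.011,"tz":0,"gripper":0},{"wx":0,"wy":0,"wz":0,"tx":-0.009,"ty":-0.013,"tz":0,"gripper":0},{"wx":0,"wy":0,"wz":0,"tx":-0.009,"ty":-0.013,"tz":0,"gripper":0},{"wx":0,"wy":0,"wz":0,"tx":-0.009,"ty":-0.013,"tz":0,"gripper":0},{"wx":0,"wy":0,"wz":0,"tx":-0.009,"ty":-0.013,"tz":0,"gripper":0},{"wx":0,"wy":0,"wz":0,"tx":-0.009,"ty":-0.013,"tz":0,"gripper":0},{"wx":0,"wy":0,"wz":0,"tx":-0.009,"ty":-0.013,"tz":0,"gripper":0}]'; python3 go.py .4764 .0216 .207 135
python3 - <<'E'
from station import cams
import cv2,numpy as np,pickle
from h import *
S={n:cams.snapshot(n) for n in("top","side")};pickle.dump(S,open("s3.pkl","wb"))
np.set_printoptions(precision=4,suppress=True)
for n,z in(("top",.1855),("side",.1855)):
    print(n,proj(S[n],[.547,-.049,.1855]),proj(S[n],[.547,-.049,.02]))
t=S["top"]["img"][140:270,285:415];d=S["side"]["img"][120:320,300:500]
q=np.zeros((520,780,3),np.uint8);q[:390,:390]=cv2.resize(t,(390,390));q[:390,390:]=cv2.resize(d,(390,390))
cv2.imwrite("pics/f.png",q[:400,...,::-1])
E
```

```text
clock: 13.12
tool_pos: [0.4758, 0.0249, 0.2083]
ee_rot: [3.141, 0.0, 2.36]
force: [-0.1, -0.6, -1.2]
width: 0.185
grip_force: 63.3
t 13.12 pos [0.4758 0.0249 0.2083] yaw [179.99   0.   135.2 ] F [-0.1 -0.6 -1.2] w 0.185 g 63.3
shift mm [-2.7 -1.9  1.3] turn [0.01 0.   0.2 ]
top [[365.6845 198.8526]] [[359.2855 215.7452]]
side [[377.9463 237.9712]] [[373.6029 297.5646]]
```

View pics/f.png

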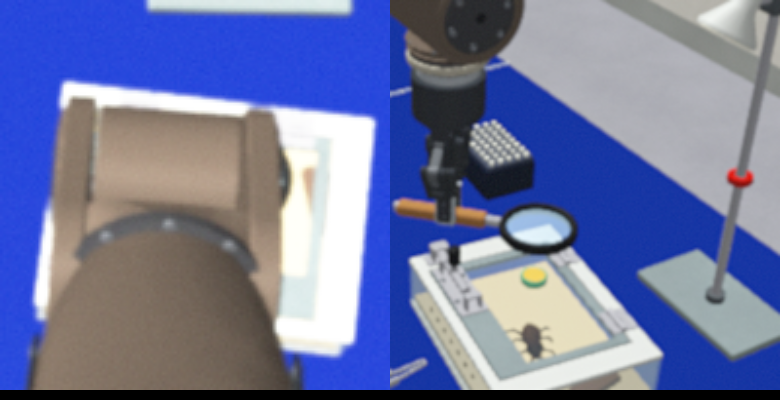

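The side half shows the lens at (538,229), level and clear of the box, the knob and the stand. The ring is at (741,177). I fit the lens rim before a last trim.

```bash
python3 - <<'E'
import pickle,cv2,numpy as np
from h import *
np.set_printoptions(precision=4,suppress=True)
for f,w,nm in(("s0.pkl",(280,200,325,232),"bench"),("s3.pkl",(350,215,402,256),"now")):
    D=pickle.load(open(f,"rb"))["side"];g=D["img"].max(2)<60
    bs=blobs(g,*w,20);b=max(bs,key=lambda q:q[0])
    c=max(cv2.findContours(b[3].astype(np.uint8),0,cv2.CHAIN_APPROX_NONE)[0],key=len)
    e=cv2.fitEllipse(c);print(nm,b[0],b[2],e)
    z=.007 if nm=="bench" else .1867
    print(plane(D,e[0],z))
S=pickle.load(open("s1.pkl","rb"));T,D=S["top"],S["side"]
g=cv2.cvtColor(T["img"],cv2.COLOR_RGB2GRAY)
for th in(190,215,228):
  for b in blobs(g<th,342,200,376,232,30):
    ys,xs=np.nonzero(b[3]);r=cv2.minAreaRect(np.array([plane(T,(u,v),.02)[:2]*1000 for u,v in zip(xs,ys)],np.float32));print(th,b[0],b[2],r)
E
```

```text
bench 59 [290 214  26  11] ((301.7652893066406, 214.8214569091797), (17.66082763671875, 27.153297424316406), 87.52509307861328)
[0.574  0.3538 0.007 ]
now 211 [357 225  39  25] ((375.62225341796875, 237.09031677246094), (24.385587692260742, 38.13644027709961), 94.132568359375)
[ 0.5436 -0.0454  0.1867]
190 113 [349 209  19  11] ((551.2916259765625, -45.63966751098633), (50.49626159667969, 21.005516052246094), 70.4101791381836)
215 133 [348 208  20  13] ((551.2235717773438, -44.78824234008789), (52.13359069824219, 22.9208984375), 68.81920623779297)
228 146 [348 208  21  13] ((550.3877563476562, -44.45634078979492), (54.16062927246094, 24.915929794311523), 62.05425262451172)
```

```bash
python3 -m pendant '[{"wx":0,"wy":0,"wz":0,"tx":-0.002,"ty":-0.001,"tz":0.0005,"gripper":0},{"wx":0,"wy":0,"wz":0,"tx":-0.004,"ty":-0.0015,"tz":0.001,"gripper":0},{"wx":0,"wy":0,"wz":0,"tx":-0.004,"ty":-0.0015,"tz":0.001,"gripper":0},{"wx":0,"wy":0,"wz":0,"tx":-0.004,"ty":-0.0015,"tz":0.001,"gripper":0},{"wx":0,"wy":0,"wz":0,"tx":-0.004,"ty":-0.0015,"tz":0.001,"gripper":0},{"wx":0,"wy":0,"wz":0,"tx":-0.004,"ty":-0.0015,"tz":0.001,"gripper":0},{"wx":0,"wy":0,"wz":0,"tx":-0.004,"ty":-0.0015,"tz":0.001,"gripper":0},{"wx":0,"wy":0,"wz":0,"tx":-0.004,"ty":-0.0015,"tz":0.001,"gripper":0}]'
python3 - <<'E'
from station import cams
import cv2,numpy as np
from h import *
D=cams.snapshot("side");b=max(blobs(D["img"].max(2)<60,350,215,402,256,20),key=lambda q:q[0])
c=max(cv2.findContours(b[3].astype(np.uint8),0,cv2.CHAIN_APPROX_NONE)[0],key=len)
e=cv2.fitEllipse(c);print(e,plane(D,e[0],.1857))
E
python3 go.py .478 .021 .207 135
```

```text
clock: 13.88
tool_pos: [0.4775, 0.0205, 0.2073]
ee_rot: [3.141, 0.0, 2.359]
force: [0.1, -0.3, -1.0]
width: 0.187
grip_force: 63.3
((377.4825744628906, 238.291259765625), (24.4254150390625, 38.26447296142578), 94.80191802978516) [ 0.54536123 -0.04968181  0.1857    ]
t 13.93 pos [0.4775 0.0205 0.2073] yaw [179.99  -0.   135.14] F [ 0.6  0.7 -1.2] w 0.189 g 63.3
shift mm [0.  0.7 0.3] turn [ 0.01 -0.    0.14]
```

```bash
python3 -c "
from station import ctrl
print(ctrl.sign_off())"
```

```text
the job is handed in; nothing more can be done
None
```

I handed the job in with the bolt home, the lid shut and the small lens held level about 0.186 m up over the beetle; by my measurements it is within tolerance, but no verdict came back.

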